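# Hang the sampling bracket level on the drip stand

## Robot

A 6-joint arm with a two-finger parallel gripper is mounted at the origin on the work surface. World frame = base frame: x ahead of the robot, y to its left, z up, the work surface at z = 0. Lengths are in m, angles in degrees, forces in N, time in s.
With the tool pointing down it reaches from about 0.4 to 0.825 m from the base axis. Payload 7 kg.
Tool frame: the origin (TCP) lies between the finger pads; the fingertips stand 14 mm ahead of it and the grasp point (between the pads) lies 5 mm behind it (r.tips_ahead is the distance from the TCP to the fingertips, in m); z points along the fingers, y is the direction in which the jaws open and shut (so a half turn about z gives the same grasp; the last joint's range is limited). The gripper opens to 88 mm and grips with 3 to 60 N. Pads are 19 mm wide; open, the fingers measure 130 mm over their backs; the gripper's body (78 mm by 193 mm) begins 47 mm behind the grasp point.
Start: joints at [92.768, 20.546, 0.682, 0, -70.136, -16.507], TCP at [0.16, 0.656, 0.216] pointing down, gripper open.
Joint ranges: [-176.03, 176.03], [-82.01, 121.73], [-58.28, 71.71], [-173.87, 95.51], [-174.79, -0.11], [-173.66, 173.66]. Speed limits (degrees/s): [136.94, 136.94, 172.46, 180, 180, 180].

## Interface

Orientations are given as [roll, pitch, yaw] about the fixed x, y, z axes, in that order (R = Rz(yaw) Ry(pitch) Rx(roll)).
In Python, from plant import r gives the robot as it stands.
- The arm moves only by the tool apply_moves, never from a script. Its arguments are lists of equal length, an entry for each row: "slide": the shift along the tool's x, y, z as a fraction of full scale, a list of three; "turn": the turn, a rotation vector about the tool's x, y, z as a fraction of full scale, a list of three; "jaw": the closure, from 0 (fully open) to 1 (shut). In form: {"slide": [[dx, dy, dz], ...], "turn": [[wx, wy, wz], ...], "jaw": [jaw, ...]}. A call has 1 to 8 rows; each row shifts and turns the commanded pose from where the row before left it, along the tool's axes as they then stand; what a row does not reach is not made up. Full scale, the value 1, is 0.1 m for a shift and 1.5 rad for a turn. A row lasts 1/10 s, in which the tool goes at most 50 mm and 8.59 degrees, less where a joint would pass 70% of its speed; a pose out of reach is approached as far as the arm can. A call with a number of a shift or a turn outside -1 to 1 is refused whole. A call with a gripper value outside its range is refused whole. The fingers move at their own pace and stop on an object; "newtons" is the grip in N (left out, the last holds). Time passes only in rows, so rows that do not move let the fingers close. It gives the time, the measured TCP pose, the force and the opening at its end, in the units of the state.
- r.get_state(): the state, without advancing time (a new reading comes with each control period).
- r.capture(name): name is "scene" or "top" or "wrist"; returns a dict with "pixels" (400x640x3 uint8, blue, green, red), "depth" (400x640 float32, m along the optical axis (not along the pixel's ray), 0 where there is no reading), "fx", "fy", "cx", "cy" (pixels), "dist_coeffs" ([k1, k2, p1, p2, k3] as OpenCV has them; the pictures are not rectified), "rvec" (rotation vector, rad) and "tvec" (3), from world to camera coordinates, as OpenCV has them. Camera axes: x right, y down, z forward; pixel columns grow to the right and rows downward; lengths in m; the calibration is good to about 2 mm. A picture is of the moment at which its call begins.
- r.close_job(): hands the job in, once; it reports no verdict.
The state is a dict: "time_s": time; "joints": joint angles; "qd": joint speeds; "joint_torque": joint torques, N m; "tcp_pos": TCP position; "eef_rot": TCP orientation; "contact_force": force on the tool from outside, world axes, zero at the start; "moment": the same for the moment, N m; "gripper_width": finger opening in m.
Only numpy, scipy, OpenCV 4.12 (cv2) and the standard library are available. Lean on these libraries where they do the work, as an engineer would, in place of code of your own. Each camera call takes 0.05 s, during which the arm holds its last target.

## Task

Lift the blue L-shaped sampling bracket out of its white cradle and hang it to drain on the spring-loaded pin of the drip stand, through whichever of its five holes lets it hang level, set down on the pin behind its raised orange tip. The pin's slider has been left somewhere along the crossbar, so feel for the pin with a light push, never more than 20 N between bracket and stand, and do not drop the bracket. Let go with the bracket hanging level and still, and leave the cup in the tray and everything else on the bench as it stands.

Things in the scene. Friction and masses are not known exactly. Their poses are not given: they have to be found in the camera images.
- bracket_mid (a point): Centre of the blue L-shaped bracket's 132 mm wide, 140 mm tall outline, mid-thickness. x: plate normal; y: along its width towards the leg; z: up as it stands and must hang. Plastic plate 10 mm thick: a beam over the full width, z = -10 to +70 mm, and under it a leg, y = +18 to +66 mm, down to z = -70 mm. Grip the plain band z = +35 to +70 mm from above, fingers on the two faces.
- bracket_hole (a point): Centre of the middle one of the bracket's five through holes, at y = 0, z = +19 mm from bracket_mid, same axes. The holes run along x, at y = -48, -24, 0, +24, +48 mm, all 11 mm wide and 22 mm tall (z = +8 to +30 mm from bracket_mid), with arched tops: 3 mm flat, 45 degree flanks.
- bracket_weight (a point): Centre of the steel on the bracket's leg: a 5 mm thick cheek, 44 x 38 mm, on each face, at y = +42, z = -46 mm from bracket_mid, same axes. The bracket weighs about 0.3 kg (up to a quarter more or less, evenly): the two cheeks 43 percent, plastic leg 13 percent (centred y = +42, z = -40 mm), beam 44 percent (centred y = 0, z = +30 mm).
- cradle: White plastic cradle, fixed, 90 x 170 mm; origin at the centre of its underside on the bench, z up, y along its length. The bracket stands in it, axes parallel to the cradle's, lowest edge 8 mm up: leg in a pocket with walls up to 24 mm, free end of the beam in a slot up to 84 mm above the bench, 2 to 3 mm slack all round. It comes out straight up.
- stand_mark (a point): Point in the middle of the drip stand's width, at the height of the pin's axis, 200 mm above the bench. x runs along the pin away from its free end, y along the crossbar, z up. The 8 mm steel pin points to -x. A bracket hanging upright on it has bracket_mid 26 mm below this point; to pass over the orange tip it must be held 10 mm (7 to 13) higher than that.
- stand_end (a point): Where the pin's free end lies (35 mm to -x of stand_mark) if the slider is central. Slider and pin are set anywhere from -11 to +11 mm in y, differently each time and not told here: look or feel. An orange tip, 6 mm wide, 5 mm long, rises at this end to 9 mm above the pin's axis.
- stand_slider (a point): Front face of the black slider block, if central, 52 mm to +x of stand_mark; 26 mm wide, top 4 mm above the pin's axis. It does not shift along y below 80 N. The pin is sprung along its axis: pushed on its end it gives way to +x, 2 N at first and 8 N at its stop after 15 mm, rigid beyond; it springs out again by itself.
- bracket: The bracket itself; origin at the bottom of its outline, 70 mm below bracket_mid, same axes.
- stand: The drip stand, fixed; origin on the bench 200 mm below stand_mark, same axes. Steel tray 160 x 190 mm with a 16 mm high rim, post and crossbar beyond the slider.
- cup: White cup, 44 mm diameter, 42 mm high, standing in the stand's tray under the pin. Leave alone. Origin at its underside.
- bottle_a: Clear bottle with blue cap, 80 mm diameter, 170 mm high; origin at its underside. Leave alone.
- bottle_b: Amber bottle with blue cap, 70 mm diameter, 150 mm high; origin at its underside. Leave alone.
- jar: Jar with black lid, 80 mm diameter, 100 mm high; origin at its underside. Leave alone.
- beaker: Clear beaker, 76 mm diameter, 95 mm high; origin at its underside. Leave alone.
- jug: White jug, 90 mm diameter, 120 mm high; origin at its underside. Leave alone.
- wrench: Steel wrench, 150 mm long, lying on the bench; origin at its underside. Leave alone.
- table: The grey bench; its top is at height 0.
Mind the look-alikes: they are no part of the job. Of the things that look like the bracket, the smallest one is meant. Leave any green or pink look-alike of the cradle alone.

How it is judged:
By the outcome, as a careful person would: the job done as asked, in the order asked, and still so for the second after the job is handed in, with the robot touching nothing.
It also fails if it takes over 67 s, if anything falls off the work surface, if the arm or the gripper's body presses on something with over 40 N, if the wrist force passes 120 N, or if a joint passes its speed limit or range.

## Working session

There is one attempt and no reset: what is moved stays moved. The work goes in short steps, Python scripts to look and compute and a tool call to move; the robot and the scene stay as the last step left them, time stands still between calls to the robot, and variables do not carry over. Pictures are saved under pics/ and viewed, and the job is handed in when it is done.

Besides the shell and the picture viewer there is one more tool, called in YAML: its name, and indented under it one key for each argument. apply_moves: Moves the arm, as the interface text tells. Shift numbers are shares of 0.1 m and turn numbers shares of 1.5 rad, none past 1 either way. Its arguments: {"type":"object","properties":{"slide":{"type":"array"},"turn":{"type":"array"},"jaw":{"type":"array"},"newtons":{"type":"number"}},"required":["slide","turn","jaw"]}

```bash
ls; mkdir -p pics; python3 - <<'E'
from plant import r
import cv2,numpy as np,pickle
s=r.get_state();print(s)
d={}
for n in("scene","top","wrist"):
    c=r.capture(n);d[n]=c;cv2.imwrite(f"pics/{n}0.png",c["pixels"])
    R=cv2.Rodrigues(np.array(c["rvec"]))[0];print(n,c["fx"],c["cx"],c["dist_coeffs"],(-R.T@np.array(c["tvec"]).ravel()).round(3))
pickle.dump(d,open("cap0.pkl","wb"))
E
```

```text
pics
{'time_s': 0.0, 'joints': array([ 9.27654141e+01,  2.05910515e+01,  6.34274981e-01, -2.02279449e-02,
       -7.01367024e+01, -1.65055576e+01]), 'qd': array([ 0.01797016,  0.02521217, -0.02673555,  0.10030941, -0.04234827,
        0.06144862]), 'joint_torque': array([ 4.15470122e-04, -5.82717884e+01,  2.93056834e+01,  6.99736968e+00,
        6.95154449e-03, -1.45626946e-04]), 'tcp_pos': array([0.1602473 , 0.65517838, 0.21513051]), 'eef_rot': array([ 1.79904970e+02, -8.32867203e-03, -1.37470251e+01]), 'contact_force': array([-0.83101557,  0.31628011, -0.31017796]), 'moment': array([ 0.02047261,  0.05936741, -0.03052534]), 'gripper_width': 0.0877191097740326}
scene 370.70792384088077 316.9513876868289 [-0.01706683  0.          0.          0.          0.        ] [1.117 0.212 1.01 ]
top 360.991440568755 323.11216542464587 [0.00157006 0.         0.         0.         0.        ] [ 0.32  -0.002  1.274]
wrist 283.05429573116317 316.02288470282366 [-0.01983001  0.          0.          0.          0.        ] [0.235 0.637 0.385]
```

View pics/scene0.png

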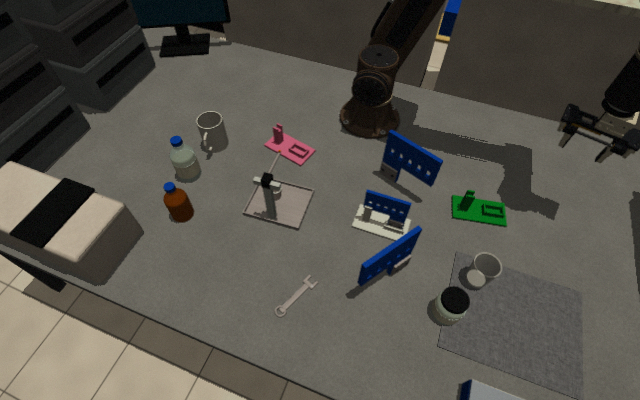

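View pics/top0.png

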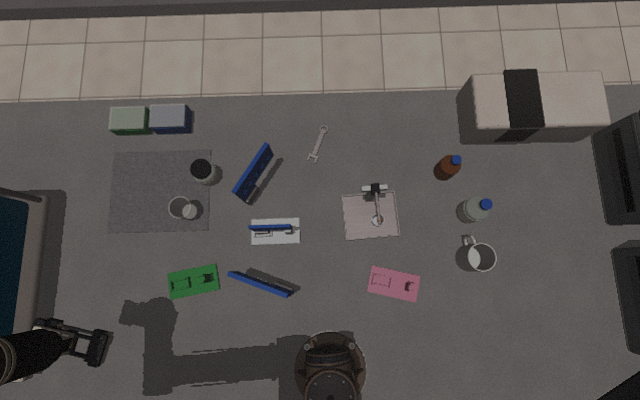

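View pics/wrist0.png

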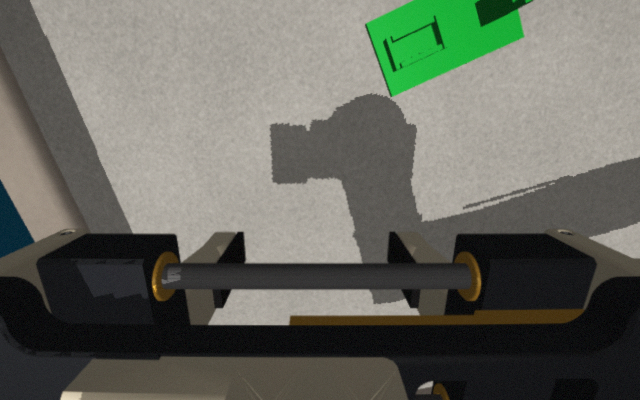

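The scene picture shows the blue plates at (410,158), (385,208) and (390,257), the white cradle at (382,222), the green and pink look-alike cradles at (480,210) and (290,148), and the stand at (280,200).
The candidates for the bracket in the top picture are the plates at (272,227) in the white cradle, (253,172) and (260,283). The smallest one, in the white cradle at (272,227), fits the description. I'll check it in a close crop.

```bash
cat > h.py <<'E'
import cv2,numpy as np
def cam(c):
    K=np.array([[c["fx"],0,c["cx"]],[0,c["fy"],c["cy"]],[0,0,1]],float)
    R=cv2.Rodrigues(np.array(c["rvec"],float))[0];t=np.array(c["tvec"],float).ravel()
    return K,np.array(c["dist_coeffs"],float),R,t
def ray(c,uv):
    K,D,R,t=cam(c);p=cv2.undistortPoints(np.array(uv,float).reshape(-1,1,2),K,D)[:,0]
    d=np.c_[p,np.ones(len(p))]@R
    return -R.T@t,d
def onplane(c,uv,z):
    o,d=ray(c,uv);return o+d*((z-o[2])/d[:,2])[:,None]
def cloud(c):
    h,w=c["depth"].shape;v,u=np.mgrid[:h,:w]
    K,D,R,t=cam(c);uv=np.stack([u,v],-1).reshape(-1,1,2).astype(float)
    p=cv2.undistortPoints(uv,K,D)[:,0];P=np.c_[p,np.ones(len(p))]*c["depth"].reshape(-1,1)
    return ((P-t)@R).reshape(h,w,3)
def proj(c,P):
    K,D,R,t=cam(c);return cv2.projectPoints(np.array(P,float).reshape(-1,1,3),np.array(c["rvec"],float),t,K,D)[0][:,0]
E
python3 - <<'E'
import pickle,cv2,numpy as np
from h import *
d=pickle.load(open("cap0.pkl","rb"))
a=cv2.resize(d["top"]["pixels"][170:260,235:415],None,fx=4.4,fy=4.4,interpolation=cv2.INTER_CUBIC)[:, :800]
cv2.imwrite("pics/crop_top.png",a)
b=cv2.resize(d["scene"]["pixels"][150:250,235:435],None,fx=4,fy=4,interpolation=cv2.INTER_CUBIC);cv2.imwrite("pics/crop_sc.png",b)
for n in("scene","top"):
    c=d[n];X=cloud(c);im=c["pixels"].astype(int)
    m=((im[...,0]>im[...,2]*2)&(im[...,0]>im[...,1]*1.6)&(im[...,0]>60)).astype(np.uint8)
    k,l,st,ce=cv2.connectedComponentsWithStats(m)
    for i in range(1,k):
        if st[i,4]>60:
            P=X[l==i];P=P[np.isfinite(P).all(1)]
            print(n,st[i],ce[i].round(1),P.mean(0).round(3),P.min(0).round(3),P.max(0).round(3))
E
```

```text
scene [445   0  17  14 174] [453.   6.] [-1.8    0.151 -0.38 ] [-2.145  0.089 -0.576] [1.117 0.212 1.01 ]
scene [389 130  54  33 241] [415.5 145.7] [0.276 0.208 0.187] [ 0.041  0.109 -0.004] [1.117 0.309 1.01 ]
scene [170 136  12   8  72] [175.3 139.4] [ 0.513 -0.498  0.17 ] [ 0.494 -0.517  0.166] [ 0.532 -0.48   0.174]
scene [164 182  11   9  75] [168.5 185.8] [ 0.661 -0.43   0.144] [ 0.573 -0.557 -0.002] [ 0.68  -0.411  0.154]
scene [367 190  44  16 128] [388.5 197.2] [0.469 0.181 0.153] [ 0.346  0.116 -0.001] [1.117 0.245 1.01 ]
scene [362 226  60  42 393] [391.2 246.8] [0.645 0.229 0.198] [ 0.428  0.176 -0.   ] [0.722 0.3   0.203]
top [232 143  36  51 258] [249.5 167.9] [0.635 0.23  0.201] [ 0.32  -0.002 -0.002] [0.75  0.323 1.274]
top [451 155  10   9  67] [455.9 159.2] [ 0.656 -0.42   0.166] [ 0.32  -0.441  0.136] [ 0.675 -0.002  1.274]
top [481 199  11  11  95] [486.1 203.6] [ 0.509 -0.498  0.169] [ 0.492 -0.514  0.164] [ 0.524 -0.482  0.175]
top [249 225  42   4 118] [269.7 226.1] [0.459 0.176 0.146] [0.454 0.112 0.142] [0.464 0.241 0.152]
top [228 272  60  26 307] [257.4 284.1] [0.285 0.202 0.204] [ 0.246 -0.002  0.179] [0.321 0.29  1.274]
```

View pics/crop_top.png

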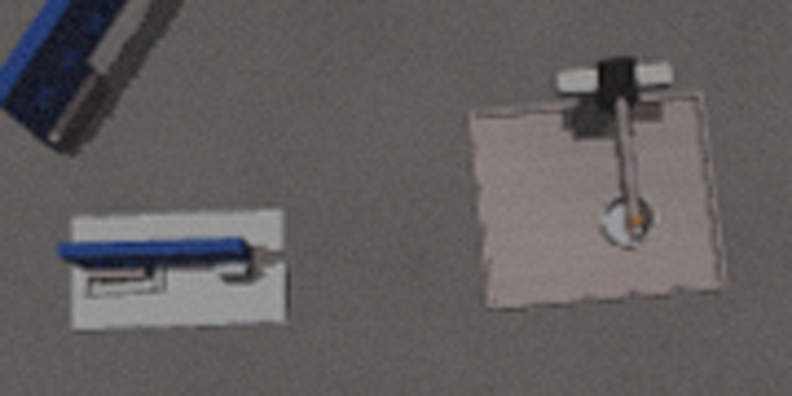

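View pics/crop_sc.png

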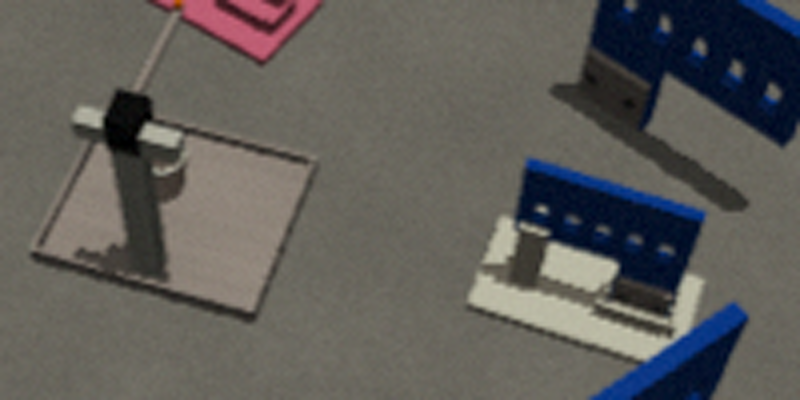

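The crops show the small bracket in the white cradle: the leg with its steel cheek is towards world +y (left in the top view), and the five holes are visible. The pin runs from the black slider at top (375,188) to the orange tip at about (379,220), over the cup. Next I'll work out the poses.

```bash
python3 - <<'E'
import pickle,cv2,numpy as np
from h import *
d=pickle.load(open("cap0.pkl","rb"))
c=d["top"];im=c["pixels"].astype(int);X=cloud(c)
m=((im[...,0]>im[...,2]*2)&(im[...,0]>im[...,1]*1.6)&(im[...,0]>60)).astype(np.uint8)
k,l,st,ce=cv2.connectedComponentsWithStats(m)
def rect(mask,z):
    ct=max(cv2.findContours(mask.astype(np.uint8),cv2.RETR_EXTERNAL,cv2.CHAIN_APPROX_NONE)[0],key=cv2.contourArea)
    P=onplane(c,ct[:,0],z)[:,:2].astype(np.float32);return cv2.minAreaRect(P*1000)
i=l[226,270];print("bracket top",rect(l==i,.148), onplane(c,ce[i],.148))
v,u=np.nonzero(l==i);P=onplane(c,np.c_[u,v],.148);print(cv2.fitLine(P[:,:2].astype(np.float32),cv2.DIST_L2,0,.01,.01).ravel())
for nm,p in(("upper",(168,250)),("lower",(284,258))):
    i=l[p];print(nm,cv2.boxPoints(rect(l==i,.203)).round(0) if i else None)
# cradle white
g=im.min(2);mw=((g>130)&(im.max(2)-g<40)).astype(np.uint8)
k,l2,st2,ce2=cv2.connectedComponentsWithStats(mw)
for i in range(1,k):
    if st2[i,4]>100: print("white",st2[i],ce2[i].round(1),im[l2==i].mean(0).round())
print(im[235,290],im[230,355],im[220,379],im[188,375])
E
```

```text
bracket top ((457.97509765625, 176.2525634765625), (128.9508056640625, 9.460610389709473), 88.53353881835938) [[0.45918297 0.1756366  0.148     ]]
[0.00991074 0.9999509  0.45918432 0.17564641]
upper [[556. 273.]
 [709. 173.]
 [717. 184.]
 [563. 285.]]
lower [[245. 119.]
 [258. 114.]
 [325. 287.]
 [312. 292.]]
white [574   4  22  21 119] [583.2  14.8] [132. 141. 150.]
white [456   7  17  20 113] [464.5  16.8] [132. 141. 150.]
white [336  11  20  22 134] [346.3  21.7] [132. 141. 150.]
white [219  15  20  22 153] [228.6  25.6] [132. 141. 150.]
white [103  18  17  22 134] [111.   27.8] [132. 141. 150.]
white [622  27  18  42 343] [631.3  45. ] [133. 142. 150.]
white [ 502   30   64   42 1477] [534.9  48.4] [133. 143. 150.]
white [ 382   34   62   54 2227] [413.5  59.9] [133. 143. 150.]
white [ 263   37   59   54 2344] [293.   63.9] [134. 143. 150.]
white [ 142   41   60   54 2164] [173.5  67.2] [133. 143. 150.]
white [  21   44   63   54 2165] [53.9 70.6] [133. 143. 150.]
white [ 538   72   71   52 2169] [573.6  99.4] [133. 141. 150.]
white [475  75  30  20 208] [491.4  82. ] [132. 140. 150.]
white [488  99  21  26 187] [501.2 114.8] [133. 140. 149.]
white [252 218  47   9 271] [276.5 221.4] [147. 147. 147.]
white [252 230  48  15 466] [276. 238.] [148. 148. 148.]
white [469 247  11  21 160] [473.6 257.3] [143. 148. 149.]
[156 157 156] [121 122 133] [ 48  91 139] [31 32 35]
```

```bash
python3 - <<'E'
import pickle,cv2,numpy as np
from h import *
d=pickle.load(open("cap0.pkl","rb"))
c=d["top"];im=c["pixels"].astype(int)
def fit(name,mask,z):
    mask=cv2.morphologyEx(mask.astype(np.uint8),cv2.MORPH_CLOSE,np.ones((7,7)))
    ct=max(cv2.findContours(mask,cv2.RETR_EXTERNAL,cv2.CHAIN_APPROX_NONE)[0],key=cv2.contourArea)
    P=onplane(c,ct[:,0],z)[:,:2].astype(np.float32)*1000
    print(name,cv2.boundingRect(ct),cv2.minAreaRect(P),cv2.boxPoints(cv2.minAreaRect(P)).round().tolist())
R=np.zeros(im.shape[:2],bool);R[212:250,245:305]=1
fit("cradle",R&(im.min(2)>115),.01)
fit("cradle+blue",R&((im.min(2)>115)|(im[...,0]>im[...,2]*2)),.01)
R[:]=0;R[186:245,335:405]=1
fit("tray",R&(im[...,2]-im[...,0]>7)&(im.sum(2)>300),.01)
for y in (200,230): print(im[y,335:405:3].tolist())
for n in("top","scene"):
    c=d[n];hsv=cv2.cvtColor(c["pixels"],cv2.COLOR_BGR2HSV);o=(hsv[...,0]>5)&(hsv[...,0]<22)&(hsv[...,1]>130)&(hsv[...,2]>90)
    if n=="scene":o[:150]=0;o[200:]=0;o[:,:250]=0;o[:,300:]=0
    else:o[:200]=0;o[240:]=0;o[:,:350]=0;o[:,400:]=0
    v,u=np.nonzero(o);print(n,np.c_[u,v].tolist());
    if len(u):print(onplane(c,[[u.mean(),v.mean()]],.209))
    g=c["pixels"].max(2)<45;w=np.zeros_like(g)
    if n=="top":w[180:200,360:392]=1
    else:w[170:192,255:278]=1
    k,l,st,ce=cv2.connectedComponentsWithStats((g&w).astype(np.uint8));i=1+st[1:,4].argmax();print("slider",st[i],ce[i],onplane(c,[ce[i]],.204))
E
```

```text
cradle (251, 218, 49, 27) ((459.6743469238281, 178.80625915527344), (89.95527648925781, 169.23976135253906), 0.3427961766719818) [[414.0, 263.0], [415.0, 94.0], [505.0, 94.0], [504.0, 264.0]]
cradle+blue (248, 218, 52, 27) ((459.64324951171875, 184.00711059570312), (89.95527648925781, 179.64166259765625), 0.3427961766719818) [[414.0, 274.0], [415.0, 94.0], [505.0, 94.0], [504.0, 274.0]]
tray (342, 186, 58, 54) ((517.6048583984375, -156.7393341064453), (179.97311401367188, 193.1184539794922), 3.8598711490631104) [[421.0, -66.0], [434.0, -259.0], [614.0, -247.0], [601.0, -54.0]]
[[87, 92, 94], [90, 93, 96], [94, 95, 101], [120, 122, 129], [119, 123, 129], [120, 122, 132], [120, 120, 130], [118, 121, 131], [112, 114, 122], [119, 120, 129], [75, 77, 81], [52, 50, 50], [49, 54, 55], [68, 70, 75], [105, 107, 115], [118, 120, 129], [117, 119, 127], [113, 116, 126], [114, 115, 126], [118, 121, 129], [113, 115, 124], [93, 96, 98], [89, 92, 95], [90, 91, 95]]
[[93, 92, 96], [90, 92, 96], [87, 91, 95], [95, 97, 103], [126, 126, 137], [125, 127, 135], [122, 124, 133], [127, 129, 138], [128, 129, 139], [129, 130, 138], [124, 124, 136], [125, 127, 137], [124, 127, 136], [125, 127, 134], [121, 123, 133], [122, 124, 134], [120, 124, 134], [125, 128, 139], [121, 123, 130], [122, 124, 134], [121, 123, 133], [84, 85, 91], [87, 90, 95], [85, 88, 93]]
top [[379, 220], [380, 220]]
[[ 0.46152739 -0.16040394  0.209     ]]
slider [370 184  10  12  88] [374.25       188.95454545] [[ 0.55735834 -0.15035363  0.204     ]]
scene [[279, 150], [280, 150], [279, 151], [280, 151]]
[[ 0.4661886  -0.15649457  0.209     ]]
slider [261 173  12  17 142] [266.19014085 180.40140845] [[ 0.57713063 -0.14598133  0.204     ]]
```

```bash
cat > plan.py <<'E'
import numpy as np
from scipy.spatial.transform import Rotation as Ro
def plan(p0,rpy0,p1,rpy1,n):
    R0=Ro.from_euler('xyz',rpy0,degrees=True);R1=Ro.from_euler('xyz',rpy1,degrees=True)
    w=(R0.inv()*R1).as_rotvec();d=(np.array(p1)-p0)/n;Rc=R0;S=[];T=[]
    for i in range(n):
        S.append((Rc.inv().apply(d)/.1).round(3).tolist());T.append((w/n/1.5).round(4).tolist());Rc=Rc*Ro.from_rotvec(w/n)
    return S,T
E
python3 - <<'E'
from plant import r
from plan import *
s=r.get_state()
S,T=plan(s["tcp_pos"],s["eef_rot"],[.459,.20,.30],[180,0,-90],16);print(S);print(T)
E
```

```text
[[0.249, 0.232, -0.053], [0.267, 0.211, -0.053], [0.284, 0.188, -0.053], [0.299, 0.163, -0.053], [0.311, 0.138, -0.053], [0.322, 0.112, -0.053], [0.33, 0.085, -0.053], [0.336, 0.057, -0.053], [0.339, 0.029, -0.053], [0.34, 0.001, -0.053], [0.339, -0.028, -0.053], [0.336, -0.056, -0.053], [0.33, -0.084, -0.053], [0.322, -0.111, -0.053], [0.312, -0.137, -0.053], [0.299, -0.162, -0.053]]
[[0.0, -0.0, 0.0555], [0.0, -0.0, 0.0555], [0.0, -0.0, 0.0555], [0.0, -0.0, 0.0555], [0.0, -0.0, 0.0555], [0.0, -0.0, 0.0555], [0.0, -0.0, 0.0555], [0.0, -0.0, 0.0555], [0.0, -0.0, 0.0555], [0.0, -0.0, 0.0555], [0.0, -0.0, 0.0555], [0.0, -0.0, 0.0555], [0.0, -0.0, 0.0555], [0.0, -0.0, 0.0555], [0.0, -0.0, 0.0555], [0.0, -0.0, 0.0555]]
```

apply_moves:
  slide:
    - [0.25,0.23,-0.06]
    - [0.27,0.21,-0.06]
    - [0.28,0.19,-0.06]
    - [0.3,0.16,-0.06]
    - [0.31,0.14,-0.06]
    - [0.32,0.11,-0.06]
    - [0.33,0.085,-0.06]
    - [0.335,0.055,-0.06]
  turn:
    - [0,0,0.0555]
    - [0,0,0.0555]
    - [0,0,0.0555]
    - [0,0,0.0555]
    - [0,0,0.0555]
    - [0,0,0.0555]
    - [0,0,0.0555]
    - [0,0,0.0555]
  jaw: [0,0,0,0,0,0,0,0]
  newtons: 25

```text
time_s: 0.95
tcp_pos: [0.3102, 0.4271, 0.2642]
eef_rot: [180.0, 0.0, -52.1]
contact_force: [-0.4, -0.2, 0.9]
gripper_width: 0.0879
```

apply_moves:
  slide:
    - [0.34,0.03,-0.05]
    - [0.34,0,-0.05]
    - [0.34,-0.03,-0.05]
    - [0.335,-0.055,-0.05]
    - [0.33,-0.085,-0.05]
    - [0.32,-0.11,-0.05]
    - [0.31,-0.14,-0.05]
    - [0.3,-0.16,-0.05]
  turn:
    - [0,0,0.0555]
    - [0,0,0.0555]
    - [0,0,0.0555]
    - [0,0,0.0555]
    - [0,0,0.0555]
    - [0,0,0.0555]
    - [0,0,0.0555]
    - [0,0,0.0555]
  jaw: [0,0,0,0,0,0,0,0]

```text
time_s: 1.75
tcp_pos: [0.4596, 0.1997, 0.3042]
eef_rot: [180.0, 0.0, -90.2]
contact_force: [0.3, 0.7, -0.2]
gripper_width: 0.0878
```

apply_moves:
  slide:
    - [0,0,0]
    - [0,0,0]
    - [0,0,0]
  turn:
    - [0,0,0]
    - [0,0,0]
    - [0,0,0]
  jaw: [0,0,0]

```text
time_s: 2.05
tcp_pos: [0.4588, 0.2013, 0.3038]
eef_rot: [180.0, -0.0, -90.0]
contact_force: [0.4, -0.5, 0.2]
gripper_width: 0.0879
```

```bash
python3 - <<'E'
from plant import r
import cv2,numpy as np,pickle
from h import *
s=r.get_state();c=r.capture("wrist");pickle.dump(c,open("w1.pkl","wb"));cv2.imwrite("pics/w1.png",c["pixels"])
K,D,R,t=cam(c);print((-R.T@t).round(4),R[2].round(3),s["tcp_pos"])
im=c["pixels"].astype(int)
m=((im[...,0]>im[...,2]*2)&(im[...,0]>im[...,1]*1.6)&(im[...,0]>60)).astype(np.uint8)
k,l,st,ce=cv2.connectedComponentsWithStats(m)
for i in range(1,k):
    if st[i,4]>200: print(st[i],ce[i])
E
```

```text
[0.4595 0.1242 0.4733] [-0.     0.283 -0.959] [0.45883816 0.20133029 0.30379341]
[310 106   9 113 846] [313.75059102 160.45626478]
[ 409  108  136  154 9749] [472.94635347 172.24043492]
[  55  155  196  101 8666] [152.18451419 200.38137549]
```

View pics/w1.png

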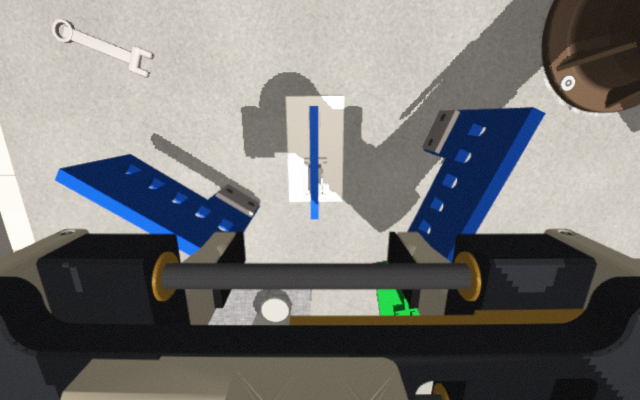

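The wrist view shows the bracket's top edge from (313,106) to (314,219), in the white cradle and between the jaws; the two larger look-alikes are well to either side.

```bash
python3 - <<'E'
import pickle,cv2,numpy as np
from h import *
c=pickle.load(open("w1.pkl","rb"));im=c["pixels"].astype(int)
m=((im[...,0]>im[...,2]*2)&(im[...,0]>im[...,1]*1.6)&(im[...,0]>60)).astype(np.uint8)
k,l,st,ce=cv2.connectedComponentsWithStats(m);i=l[160,313]
v,u=np.nonzero(l==i)
for vv in (107,112,130,160,190,210,216): 
    x=u[v==vv]; a=onplane(c,[[x.min()-.5,vv],[x.max()+.5,vv]],.148); print(vv,x.min(),x.max(),a.round(4)[:,:2].tolist())
print(onplane(c,[[313,v.min()-.5],[313,v.max()+.5]],.148).round(4))
P=onplane(c,np.c_[u,v],.148)[:,:2];f=cv2.fitLine(P.astype(np.float32),cv2.DIST_L2,0,.01,.01).ravel();print(f,np.degrees(np.arctan(-f[0]/f[1])))
E
```

```text
107 310 317 [[0.4664, 0.1151], [0.4577, 0.1151]]
112 310 317 [[0.4665, 0.1203], [0.4577, 0.1203]]
130 310 317 [[0.4666, 0.1396], [0.4577, 0.1396]]
160 310 317 [[0.4669, 0.1733], [0.4576, 0.1733]]
190 311 317 [[0.4659, 0.209], [0.4576, 0.209]]
210 311 317 [[0.4661, 0.234], [0.4576, 0.234]]
216 311 317 [[0.4661, 0.2417], [0.4576, 0.2417]]
[[0.4626 0.1135 0.148 ]
 [0.4631 0.245  0.148 ]]
[ 0.00309153 -0.99999523  0.46195304  0.17501913] 0.17713161
```

apply_moves:
  slide:
    - [0,-0.02,0.2]
    - [0,0,0.28]
    - [0,0,0.28]
    - [0,0,0.28]
    - [0,0,0.28]
    - [0,0,0.22]
    - [0,0,0.14]
    - [0,0,0.06]
  turn:
    - [0,0,0]
    - [0,0,0]
    - [0,0,0]
    - [0,0,0]
    - [0,0,0]
    - [0,0,0]
    - [0,0,0]
    - [0,0,0]
  jaw: [0,0,0,0,0,0,0,0]

```text
time_s: 2.9
tcp_pos: [0.4601, 0.2013, 0.1285]
eef_rot: [179.9, -0.1, -90.0]
contact_force: [0.2, -0.3, 0.5]
gripper_width: 0.0875
```

apply_moves:
  slide:
    - [0,0,0]
    - [0,0,0]
    - [0,0,0]
    - [0,0,0]
  turn:
    - [0,0,0]
    - [0,0,0]
    - [0,0,0]
    - [0,0,0]
  jaw: [0.3,0.5,0.6,0.7]

```text
time_s: 3.3
tcp_pos: [0.4615, 0.2014, 0.1308]
eef_rot: [-179.9, 0.1, -90.0]
contact_force: [-0.0, 0.4, 1.2]
gripper_width: 0.0615
```

apply_moves:
  slide:
    - [0,0,0]
    - [0,0,0]
    - [0,0,0]
    - [0,0,0]
    - [0,0,0]
    - [0,0,0]
    - [0,0,0]
    - [0,0,0]
  turn:
    - [0,0,0]
    - [0,0,0]
    - [0,0,0]
    - [0,0,0]
    - [0,0,0]
    - [0,0,0]
    - [0,0,0]
    - [0,0,0]
  jaw: [0.8,0.85,0.9,1,1,1,1,1]
  newtons: 25

```text
time_s: 4.1
tcp_pos: [0.4612, 0.2011, 0.13]
eef_rot: [180.0, -0.0, -90.1]
contact_force: [-0.2, -1.3, 0.0]
gripper_width: 0.0095
```

```bash
python3 - <<'E'
from plant import r
s=r.get_state();print(s["gripper_width"],s["contact_force"],s["tcp_pos"],s["eef_rot"])
E
```

```text
0.00954213691695152 [-0.16836207 -1.2754156   0.04136287] [0.46118081 0.20105464 0.13002581] [ 1.79998125e+02 -4.07098316e-03 -9.00553150e+01]
```

apply_moves:
  slide:
    - [0,0,-0.05]
    - [0,0,-0.1]
    - [0,0,-0.1]
    - [0,0,-0.15]
    - [0,0,-0.2]
    - [0,0,-0.2]
    - [0,0,-0.2]
    - [0,0,-0.06]
  turn:
    - [0,0,0]
    - [0,0,0]
    - [0,0,0]
    - [0,0,0]
    - [0,0,0]
    - [0,0,0]
    - [0,0,0]
    - [0,0,0]
  jaw: [1,1,1,1,1,1,1,1]

```text
time_s: 4.9
tcp_pos: [0.4622, 0.2017, 0.2391]
eef_rot: [-179.8, 0.2, -90.0]
contact_force: [2.1, 0.4, -4.7]
gripper_width: 0.0096
```

apply_moves:
  slide:
    - [0,0,0]
    - [0,0,0]
    - [0,0,0]
  turn:
    - [0,0,0]
    - [0,0,0]
    - [0,0,0]
  jaw: [1,1,1]

```text
time_s: 5.2
tcp_pos: [0.4606, 0.2007, 0.235]
eef_rot: [179.9, -0.1, -90.1]
contact_force: [0.7, 0.0, -3.7]
gripper_width: 0.0095
```

```bash
python3 - <<'E'
from plant import r
import cv2,numpy as np,pickle
d={}
for n in("scene","wrist","top"):
    c=r.capture(n);d[n]=c;cv2.imwrite(f"pics/{n}2.png",c["pixels"])
pickle.dump(d,open("cap2.pkl","wb"))
a=cv2.resize(d["scene"]["pixels"][130:250,300:450],None,fx=4,fy=4,interpolation=cv2.INTER_CUBIC)
cv2.imwrite("pics/sc2crop.png",a)
E
```

```text
(no output)
```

View pics/sc2crop.png

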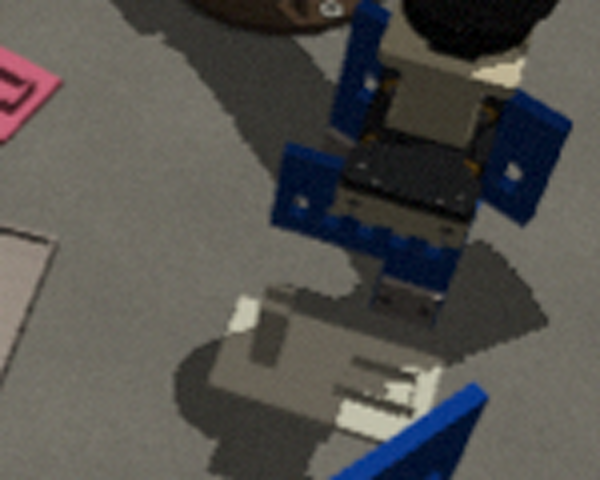

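View pics/wrist2.png

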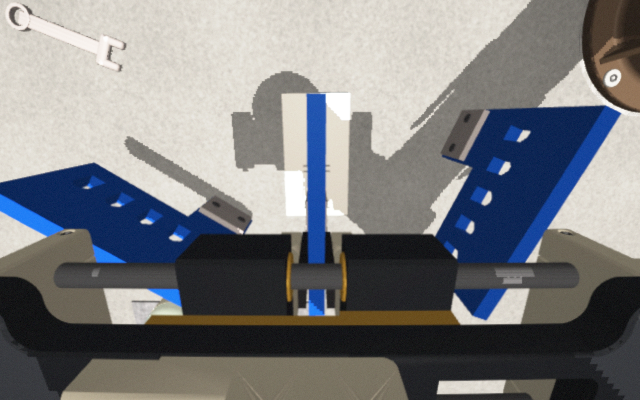

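The bracket is held 106 mm up (leg at (405,300) in the scene crop), the cradle is empty, and the look-alikes haven't moved. Next I'll carry it to in front of the stand and off to the +y side, so the wrist camera sees both pin and bracket.

apply_moves:
  slide:
    - [0.1,0.06,0]
    - [0.2,0.1,0]
    - [0.3,0.1,0]
    - [0.35,0.1,0]
    - [0.35,0.1,0]
    - [0.35,0,0]
    - [0.35,0,0]
    - [0.3,0,0]
  turn:
    - [0,0,0]
    - [0,0,0]
    - [0,0,0]
    - [0,0,0]
    - [0,0,0]
    - [0,0,0]
    - [0,0,0]
    - [0,0,0]
  jaw: [1,1,1,1,1,1,1,1]

```text
time_s: 6.15
tcp_pos: [0.4139, -0.0307, 0.2362]
eef_rot: [-180.0, 0.0, -90.1]
contact_force: [0.6, -0.0, -3.9]
gripper_width: 0.0099
```

apply_moves:
  slide:
    - [0.25,0,0]
    - [0.16,0,0]
    - [0.1,0,0]
    - [0,0,0]
    - [0,0,0]
    - [0,0,0]
    - [0,0,0]
  turn:
    - [0,0,0]
    - [0,0,0]
    - [0,0,-0.015]
    - [0,0,-0.015]
    - [0,0,-0.015]
    - [0,0,0]
    - [0,0,0]
  jaw: [1,1,1,1,1,1,1]

```text
time_s: 6.85
tcp_pos: [0.4148, -0.0794, 0.2361]
eef_rot: [-180.0, 0.0, -86.2]
contact_force: [-1.3, 0.4, -3.6]
gripper_width: 0.0097
```

```bash
python3 - <<'E'
from plant import r
import cv2,numpy as np,pickle
s=r.get_state();print(s["tcp_pos"],s["eef_rot"],s["contact_force"])
d={"s":s}
for n in("wrist","top","scene"):
    c=r.capture(n);d[n]=c;cv2.imwrite(f"pics/{n}3.png",c["pixels"])
pickle.dump(d,open("cap3.pkl","wb"))
E
```

```text
[ 0.41483773 -0.07942784  0.23605593] [-1.79999180e+02  5.69450695e-03 -8.61675321e+01] [-1.34477616  0.36351301 -3.57544797]
```

View pics/wrist3.png

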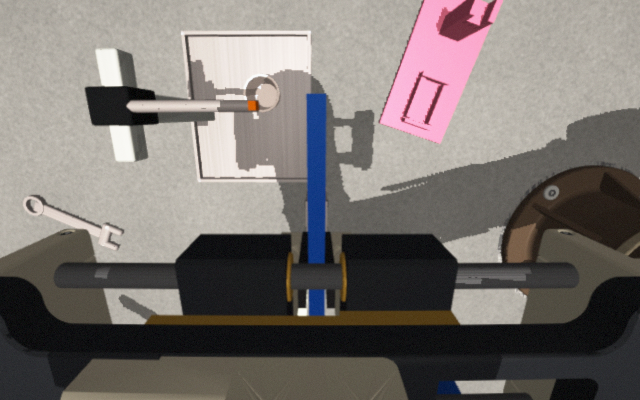

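View pics/scene3.png

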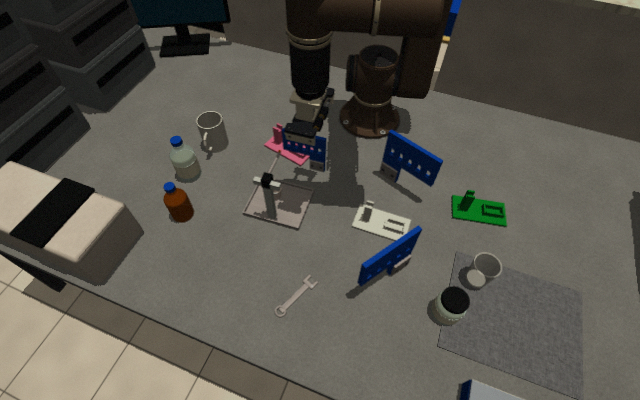

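The wrist view shows the pin from the slider (150,106) to the orange tip (252,105), and the bracket's top strip at (317,95) to (317,230). I'll measure both in this one picture.

```bash
python3 - <<'E'
import pickle,cv2,numpy as np
from h import *
d=pickle.load(open("cap3.pkl","rb"));c=d["wrist"];im=c["pixels"].astype(int);s=d["s"]
cv2.imwrite("pics/w3crop.png",cv2.resize(c["pixels"][70:150,70:340],None,fx=2.9,fy=2.9,interpolation=cv2.INTER_CUBIC))
K,D,R,t=cam(c);print("cam",(-R.T@t).round(4))
hsv=cv2.cvtColor(c["pixels"],cv2.COLOR_BGR2HSV);o=(hsv[...,0]>5)&(hsv[...,0]<20)&(hsv[...,1]>150)&(hsv[...,2]>80);o[:80]=0;o[130:]=0;o[:,:220]=0;o[:,280:]=0
v,u=np.nonzero(o);print("orange",u.min(),u.max(),v.min(),v.max(),u.mean(),v.mean(),onplane(c,[[u.mean(),v.mean()]],.207).round(4))
# pin edges columns
for x in range(160,262,8): print(x,im[96:116,x].sum(1).tolist())
m=(im[...,0]>im[...,2]*2)&(im[...,0]>im[...,1]*1.6)&(im[...,0]>60)
for vv in range(90,98): print(vv,np.nonzero(m[vv,295:340])[0]+295)
for vv in (100,140,180,220):
    x=np.nonzero(m[vv,295:340])[0]+295;print(vv,x.min(),x.max(),onplane(c,[[x.min()-.5,vv],[x.max()+.5,vv]],.254).round(4)[:,:2].tolist())
E
```

```text
cam [ 0.4205 -0.1564  0.4056]
orange 248 258 101 110 252.62 105.53 [[ 0.4633 -0.1601  0.207 ]]
160 [271, 238, 237, 247, 364, 489, 559, 611, 643, 654, 661, 652, 617, 585, 532, 438, 297, 238, 225, 230]
168 [396, 273, 237, 240, 366, 489, 560, 608, 629, 654, 659, 645, 620, 593, 529, 420, 292, 236, 234, 233]
176 [517, 397, 269, 242, 376, 499, 568, 610, 636, 657, 659, 652, 630, 582, 529, 436, 284, 237, 231, 219]
184 [543, 544, 408, 296, 381, 499, 569, 607, 638, 662, 669, 654, 620, 584, 524, 409, 273, 242, 235, 250]
192 [181, 189, 192, 232, 393, 512, 567, 612, 644, 667, 666, 657, 617, 586, 533, 405, 278, 237, 243, 248]
200 [384, 382, 378, 363, 419, 508, 572, 616, 646, 669, 675, 654, 609, 579, 520, 411, 272, 249, 248, 236]
208 [372, 377, 372, 317, 411, 516, 569, 616, 644, 674, 668, 651, 615, 577, 527, 408, 258, 227, 233, 238]
216 [662, 658, 639, 525, 449, 512, 578, 613, 656, 680, 675, 640, 601, 564, 515, 467, 662, 681, 677, 668]
224 [692, 691, 685, 664, 386, 326, 345, 349, 389, 396, 388, 358, 327, 313, 287, 316, 572, 674, 684, 685]
232 [694, 690, 692, 668, 378, 325, 353, 361, 384, 393, 381, 
[... 214 characters left out ...]
 334, 314, 288, 275, 339, 402, 412, 407]
256 [735, 723, 673, 577, 322, 198, 167, 157, 160, 163, 163, 170, 161, 179, 221, 338, 554, 653, 654, 674]
90 []
91 []
92 []
93 []
94 [307 308 309 310 311 312 313 314 315 316 317 318 319 320 321 322 323 324
 325]
95 [307 308 309 310 311 312 313 314 315 316 317 318 319 320 321 322 323 324
 325]
96 [307 308 309 310 311 312 313 314 315 316 317 318 319 320 321 322 323 324
 325]
97 [307 308 309 310 311 312 313 314 315 316 317 318 319 320 321 322 323 324
 325]
100 307 325 [[0.4259, -0.1637], [0.4163, -0.1643]]
140 307 325 [[0.4247, -0.1437], [0.4147, -0.1444]]
180 308 325 [[0.4229, -0.1223], [0.4131, -0.1229]]
220 308 324 [[0.4216, -0.099], [0.4119, -0.0996]]
```

View pics/w3crop.png

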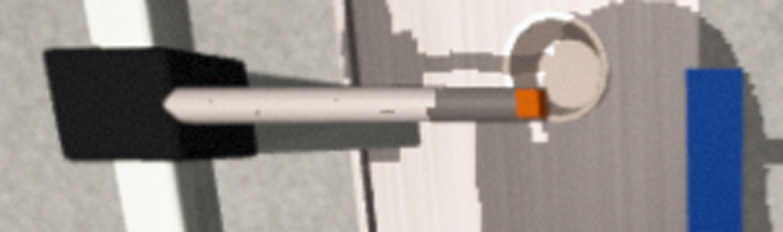

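```bash
python3 - <<'E'
import pickle,cv2,numpy as np
from h import *
from scipy.spatial.transform import Rotation as Ro
d=pickle.load(open("cap3.pkl","rb"));c=d["wrist"];s=d["s"];im=c["pixels"].astype(int)
Rt=Ro.from_euler('xyz',[180,0,-86.17],degrees=True);tf=lambda P:(Rt.inv().apply(np.array(P)-s["tcp_pos"])*1000).round(2)
L=[]
for x in (160,176,192,208):
    q=im[96:116,x].sum(1).astype(float)
    a=next(i for i in range(3,10) if q[i]>=440);e=next(i for i in range(14,19) if q[i]<440)
    v0=96+a-1+(440-q[a-1])/(q[a]-q[a-1]);v1=96+e-1+(q[e-1]-440)/(q[e-1]-q[e]);L.append([x,(v0+v1)/2,v1-v0])
print(np.array(L).round(2))
P=[[x,v] for x,v,_ in L]
print("pin axis tool:",tf(onplane(c,P,.200)).tolist())
print("240 col:",tf(onplane(c,[[236,105.4]],.2)))
print("tip corners:",tf(onplane(c,[[247.5,105.5],[258.5,105.5]],.209)))
print("free end:",tf(onplane(c,[[307,93.5],[325,93.5]],.254)))
print("strip:",tf(onplane(c,[[316.2,100],[316.2,140],[316.2,180],[316,220]],.254)))
for v in(90,91,92,93,94,95):print(v,im[v,316])
E
```

```text
[[160.   105.79  10.37]
 [176.   105.74  10.44]
 [192.   105.56  10.33]
 [208.   105.5   10.45]]
pin axis tool: [[84.09, -109.06, 36.06], [84.05, -97.82, 36.06], [84.1, -86.61, 36.06], [84.07, -75.44, 36.06]]
240 col: [[ 84.06 -55.96  36.06]]
tip corners: [[ 83.67 -45.9   27.06]
 [ 83.64 -38.61  27.06]]
free end: [[ 87.89  -5.11 -17.94]
 [ 87.89   3.97 -17.94]]
strip: [[ 84.78  -0.47 -17.94]
 [ 64.81  -0.47 -17.94]
 [ 43.27  -0.47 -17.94]
 [ 19.93  -0.58 -17.94]]
90 [85 91 93]
91 [ 91  95 100]
92 [88 90 90]
93 [109  83  72]
94 [141  71  36]
95 [141  66  24]
```

The pin axis lies at tool x +84.1 mm, parallel to the jaw axis. The +24 hole lies at tool x -2.1, from the free end at 87.9 minus 90. That means a sideways shift of 86 mm, with the tip about 33 mm ahead of the plate face.

apply_moves:
  slide:
    - [0.1,0,0]
    - [0.2,0,0]
    - [0.2,0,0]
    - [0.2,0,0]
    - [0.1,0,0]
    - [0.062,0,0]
    - [0,0,0]
    - [0,0,0]
  turn:
    - [0,0,0]
    - [0,0,0]
    - [0,0,0]
    - [0,0,0]
    - [0,0,0]
    - [0,0,0]
    - [0,0,0]
    - [0,0,0]
  jaw: [1,1,1,1,1,1,1,1]

```text
time_s: 7.8
tcp_pos: [0.4206, -0.1657, 0.236]
eef_rot: [180.0, 0.0, -86.2]
contact_force: [-0.9, 0.7, -2.8]
gripper_width: 0.0097
```

```bash
python3 - <<'E'
from plant import r
import cv2,numpy as np,pickle
from scipy.spatial.transform import Rotation as Ro
d=pickle.load(open("cap3.pkl","rb"))
s=r.get_state();print(s["tcp_pos"],s["eef_rot"],s["contact_force"],s["moment"])
print(Ro.from_euler('xyz',[180,0,-86.17],degrees=True).inv().apply(s["tcp_pos"]-d["s"]["tcp_pos"])*1000)
d={"s":s}
for n in("wrist","top","scene"):
    c=r.capture(n);d[n]=c;cv2.imwrite(f"pics/{n}4.png",c["pixels"])
pickle.dump(d,open("cap4.pkl","wb"))
cv2.imwrite("pics/sc4crop.png",cv2.resize(d["scene"]["pixels"][90:215,230:370],None,fx=4.7,fy=4.7,interpolation=cv2.INTER_CUBIC))
E
```

```text
[ 0.42057005 -0.16567339  0.23600117] [ 1.79996182e+02  9.44259557e-03 -8.62015853e+01] [-0.86135018  0.66772992 -2.82954358] [ 0.10757051  0.01173777 -0.02857451]
[8.64358262e+01 4.13713421e-02 5.47530277e-02]
```

View pics/sc4crop.png

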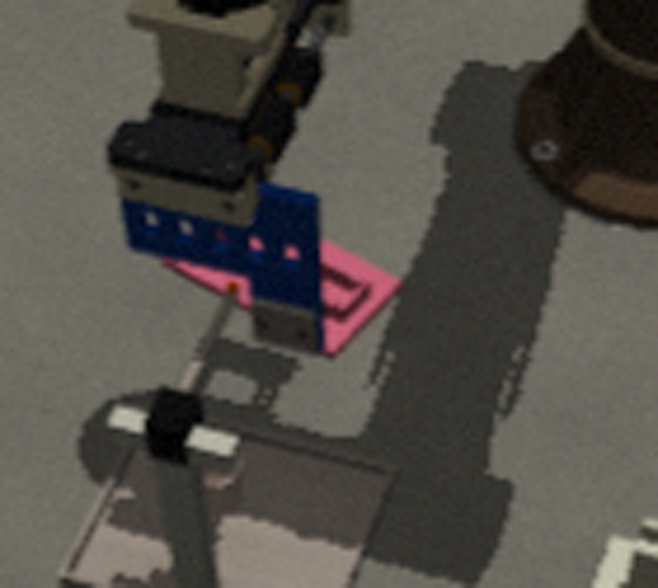

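View pics/wrist4.png

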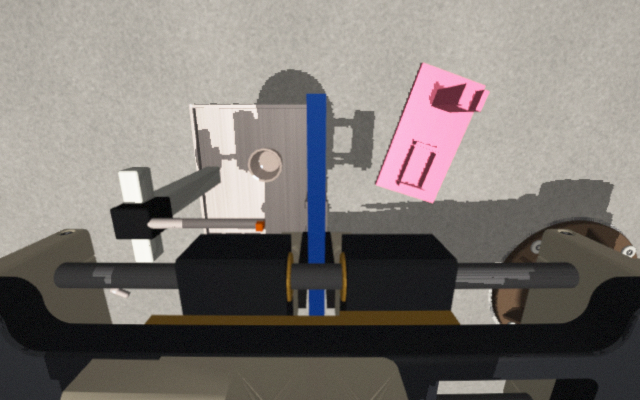

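In the scene crop, extending the pin line (175,395)–(233,287) reaches about (255,246), right on the fourth hole at (257,243), which is the +24 mm hole. Next I'll advance gently along the pin.

apply_moves:
  slide:
    - [0,-0.06,0]
    - [0,-0.08,0]
    - [0,-0.06,0]
    - [0,-0.04,0]
    - [0,-0.03,0]
    - [0,-0.03,0]
  turn:
    - [0,0,0]
    - [0,0,0]
    - [0,0,0]
    - [0,0,0]
    - [0,0,0]
    - [0,0,0]
  jaw: [1,1,1,1,1,1]

```text
time_s: 8.55
tcp_pos: [0.4508, -0.1639, 0.2359]
eef_rot: [180.0, 0.0, -86.2]
contact_force: [0.0, 0.3, -3.4]
gripper_width: 0.0099
```

apply_moves:
  slide:
    - [0,-0.03,0]
    - [0,-0.02,0]
  turn:
    - [0,0,0]
    - [0,0,0]
  jaw: [1,1]

```text
time_s: 8.75
tcp_pos: [0.4558, -0.1636, 0.2361]
eef_rot: [-180.0, -0.0, -86.2]
contact_force: [0.5, -0.4, -3.6]
gripper_width: 0.0098
```

apply_moves:
  slide:
    - [0,-0.02,0]
    - [0,-0.02,0]
  turn:
    - [0,0,0]
    - [0,0,0]
  jaw: [1,1]

```text
time_s: 8.95
tcp_pos: [0.4596, -0.1633, 0.2361]
eef_rot: [-180.0, 0.0, -86.2]
contact_force: [0.3, -0.7, -3.5]
gripper_width: 0.0097
```

apply_moves:
  slide:
    - [0,-0.02,0]
    - [0,0,0]
    - [0,0,0]
  turn:
    - [0,0,0]
    - [0,0,0]
    - [0,0,0]
  jaw: [1,1,1]

```text
time_s: 9.25
tcp_pos: [0.4615, -0.1631, 0.2361]
eef_rot: [180.0, 0.0, -86.2]
contact_force: [0.3, -0.5, -4.1]
gripper_width: 0.0097
```

apply_moves:
  slide:
    - [0,-0.03,0]
    - [0,-0.03,0]
  turn:
    - [0,0,0]
    - [0,0,0]
  jaw: [1,1]

```text
time_s: 9.45
tcp_pos: [0.4677, -0.1628, 0.2362]
eef_rot: [-180.0, -0.0, -86.2]
contact_force: [0.0, -1.4, -3.6]
gripper_width: 0.0094
```

```bash
python3 - <<'E'
from plant import r
import cv2,numpy as np,pickle
s=r.get_state();print(s["tcp_pos"],s["contact_force"],s["moment"])
d={"s":s}
for n in("wrist","scene"):
    c=r.capture(n);d[n]=c;cv2.imwrite(f"pics/{n}5.png",c["pixels"])
pickle.dump(d,open("cap5.pkl","wb"))
cv2.imwrite("pics/sc5crop.png",cv2.resize(d["scene"]["pixels"][100:210,240:340],None,fx=5.4,fy=5.4,interpolation=cv2.INTER_CUBIC))
E
```

```text
[ 0.46773042 -0.16278438  0.23616972] [ 0.04176368 -1.38919637 -3.56906789] [ 0.08675225 -0.06252027 -0.02806457]
```

View pics/sc5crop.png

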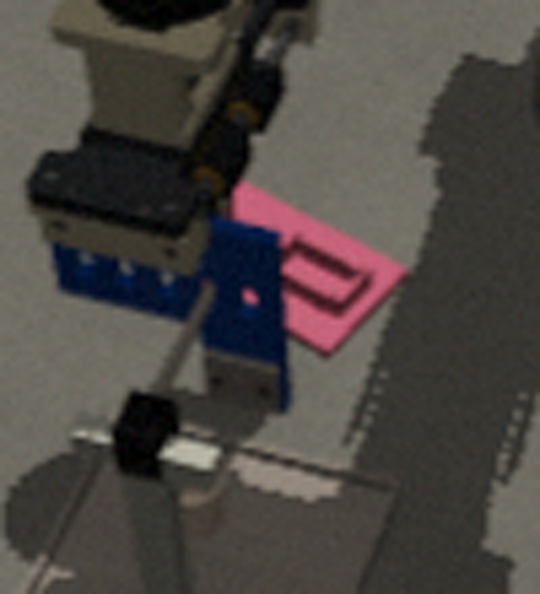

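View pics/wrist5.png

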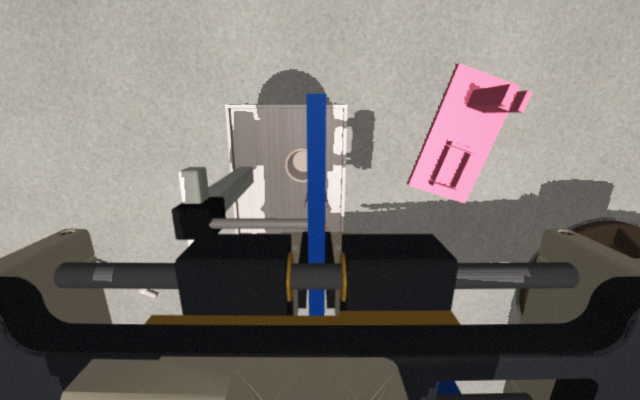

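The pin now passes into the fourth hole at crop (207,290); the fifth hole, at (250,297), is empty, and there is no axial force. I'll carry on along the pin.

apply_moves:
  slide:
    - [0,-0.04,0]
    - [0,-0.04,0]
    - [0,-0.04,0]
  turn:
    - [0,0,0]
    - [0,0,0]
    - [0,0,0]
  jaw: [1,1,1]

```text
time_s: 9.85
tcp_pos: [0.4799, -0.1619, 0.236]
eef_rot: [180.0, -0.0, -86.2]
contact_force: [-0.1, 0.5, -3.6]
gripper_width: 0.0097
```

apply_moves:
  slide:
    - [0,-0.05,0]
    - [0,-0.05,0]
    - [0,-0.05,0]
    - [0,-0.04,0]
    - [0,0,0]
    - [0,0,0]
  turn:
    - [0,0,0]
    - [0,0,0]
    - [0,0,0]
    - [0,0,0]
    - [0,0,0]
    - [0,0,0]
  jaw: [1,1,1,1,1,1]

```text
time_s: 10.45
tcp_pos: [0.4984, -0.1607, 0.2359]
eef_rot: [180.0, 0.0, -86.2]
contact_force: [-0.5, -0.6, -3.4]
gripper_width: 0.0095
```

```bash
python3 - <<'E'
from plant import r
import cv2,numpy as np,pickle
s=r.get_state();print(s["tcp_pos"],s["contact_force"],s["moment"])
d={"s":s}
for n in("wrist","scene"):
    c=r.capture(n);d[n]=c;cv2.imwrite(f"pics/{n}6.png",c["pixels"])
pickle.dump(d,open("cap6.pkl","wb"))
cv2.imwrite("pics/w6crop.png",cv2.resize(d["wrist"]["pixels"][80:330,150:400],None,fx=2.3,fy=2.3,interpolation=cv2.INTER_CUBIC))
cv2.imwrite("pics/sc6crop.png",cv2.resize(d["scene"]["pixels"][100:210,240:340],None,fx=5.4,fy=5.4,interpolation=cv2.INTER_CUBIC))
E
```

```text
[ 0.49838856 -0.16068377  0.23592528] [-0.49825241 -0.64693844 -3.44274631] [ 0.04852399 -0.08799087 -0.04002272]
```

View pics/sc6crop.png

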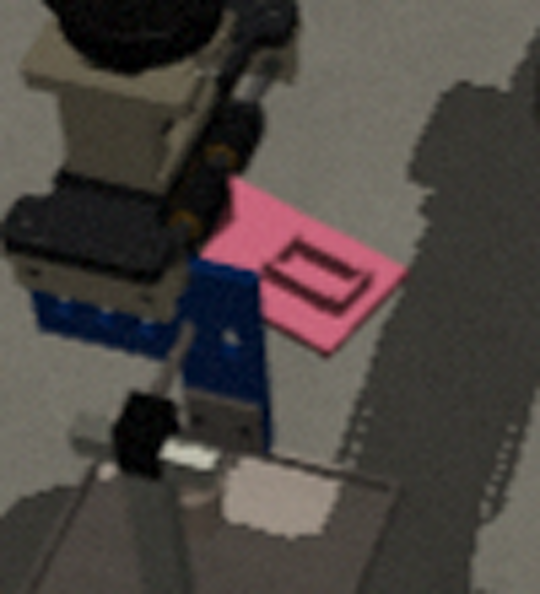

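View pics/w6crop.png

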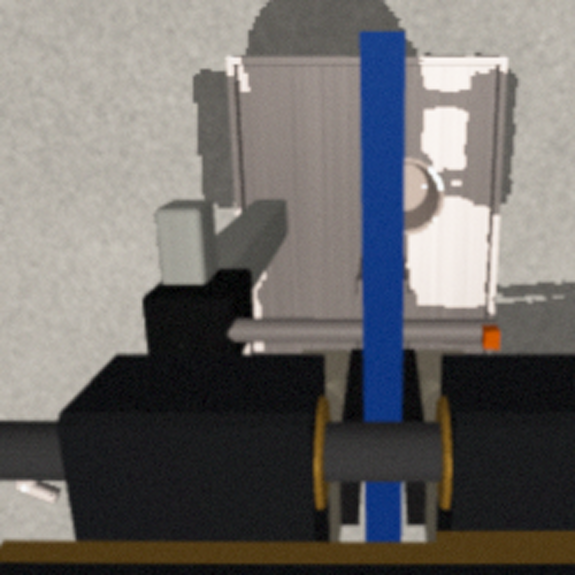

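The wrist crop shows the pin through the bracket, with the orange tip at (491,337) on the near side and the slider behind. Next I'll lower it onto the pin.

apply_moves:
  slide:
    - [0,0,0.02]
    - [0,0,0.02]
    - [0,0,0.02]
    - [0,0,0.01]
  turn:
    - [0,0,0]
    - [0,0,0]
    - [0,0,0]
    - [0,0,0]
  jaw: [1,1,1,1]

```text
time_s: 10.95
tcp_pos: [0.4982, -0.1607, 0.2287]
eef_rot: [180.0, 0.0, -86.2]
contact_force: [0.3, 0.1, -3.8]
gripper_width: 0.0098
```

apply_moves:
  slide:
    - [0,0,0.01]
    - [0,0,0]
    - [0,0,0]
  turn:
    - [0,0,0]
    - [0,0,0]
    - [0,0,0]
  jaw: [1,1,1]

```text
time_s: 11.25
tcp_pos: [0.4985, -0.1607, 0.2281]
eef_rot: [180.0, -0.0, -86.2]
contact_force: [-0.7, -0.6, -3.4]
gripper_width: 0.0097
```

apply_moves:
  slide:
    - [0,0,0.01]
    - [0,0,0]
    - [0,0,0]
  turn:
    - [0,0,0]
    - [0,0,0]
    - [0,0,0]
  jaw: [1,1,1]

```text
time_s: 11.55
tcp_pos: [0.4984, -0.1607, 0.227]
eef_rot: [180.0, 0.0, -86.2]
contact_force: [0.6, -0.0, -3.6]
gripper_width: 0.0093
```

apply_moves:
  slide:
    - [0,0,0.005]
    - [0,0,0]
    - [0,0,0]
  turn:
    - [0,0,0]
    - [0,0,0]
    - [0,0,0]
  jaw: [1,1,1]

```text
time_s: 11.85
tcp_pos: [0.4985, -0.1607, 0.2266]
eef_rot: [-180.0, 0.0, -86.2]
contact_force: [-0.4, 0.5, -1.9]
gripper_width: 0.0096
```

apply_moves:
  slide:
    - [0,0,0.005]
    - [0,0,0]
    - [0,0,0]
  turn:
    - [0,0,0]
    - [0,0,0]
    - [0,0,0]
  jaw: [1,1,1]

```text
time_s: 12.15
tcp_pos: [0.4986, -0.1607, 0.2264]
eef_rot: [-180.0, -0.0, -86.2]
contact_force: [-0.1, 1.4, -0.6]
gripper_width: 0.0092
```

apply_moves:
  slide:
    - [0,0,0.004]
    - [0,0,0]
    - [0,0,0]
  turn:
    - [0,0,0]
    - [0,0,0]
    - [0,0,0]
  jaw: [1,1,1]

```text
time_s: 12.45
tcp_pos: [0.4987, -0.1607, 0.2261]
eef_rot: [-180.0, -0.0, -86.2]
contact_force: [-0.8, 1.3, 2.7]
gripper_width: 0.0096
```

Contact: the pin carries the bracket's weight plus 2.7 N, about 6 N in all. I'll back off slightly, soften the grip so it settles, then open.

apply_moves:
  slide:
    - [-0.002,0,-0.003]
    - [0,0,0]
    - [0,0,0]
  turn:
    - [0,0,0]
    - [0,0,0]
    - [0,0,0]
  jaw: [1,1,1]

```text
time_s: 12.75
tcp_pos: [0.4986, -0.1605, 0.226]
eef_rot: [-180.0, -0.0, -86.2]
contact_force: [-0.5, 1.0, 1.7]
gripper_width: 0.0094
```

apply_moves:
  slide:
    - [0,0,0]
    - [0,0,0]
    - [0,0,0]
    - [0,0,0]
  turn:
    - [0,0,0]
    - [0,0,0]
    - [0,0,0]
    - [0,0,0]
  jaw: [1,1,1,1]
  newtons: 5

```text
time_s: 13.15
tcp_pos: [0.4985, -0.1605, 0.2259]
eef_rot: [-180.0, -0.0, -86.2]
contact_force: [0.4, 0.0, 1.5]
gripper_width: 0.0102
```

apply_moves:
  slide:
    - [0,0,0]
    - [0,0,0]
    - [0,0,0]
    - [0,0,0]
  turn:
    - [0,0,0]
    - [0,0,0]
    - [0,0,0]
    - [0,0,0]
  jaw: [1,1,1,1]
  newtons: 3

```text
time_s: 13.55
tcp_pos: [0.4984, -0.1605, 0.2259]
eef_rot: [180.0, 0.0, -86.2]
contact_force: [-0.4, -0.1, 0.4]
gripper_width: 0.0101
```

apply_moves:
  slide:
    - [0,0,0]
    - [0,0,0]
    - [0,0,0]
    - [0,0,0]
  turn:
    - [0,0,0]
    - [0,0,0]
    - [0,0,0]
    - [0,0,0]
  jaw: [0.87,0.86,0.85,0.84]

```text
time_s: 13.95
tcp_pos: [0.4983, -0.1605, 0.2259]
eef_rot: [180.0, -0.0, -86.2]
contact_force: [0.3, 0.3, 0.6]
gripper_width: 0.0137
```

```bash
python3 - <<'E'
from plant import r
import cv2,numpy as np,pickle
s=r.get_state();print(s["tcp_pos"],s["contact_force"],s["gripper_width"])
d={"s":s}
for n in("wrist","scene"):
    c=r.capture(n);d[n]=c;cv2.imwrite(f"pics/{n}7.png",c["pixels"])
pickle.dump(d,open("cap7.pkl","wb"))
cv2.imwrite("pics/w7crop.png",cv2.resize(d["wrist"]["pixels"][80:330,150:400],None,fx=2.3,fy=2.3,interpolation=cv2.INTER_CUBIC))
cv2.imwrite("pics/sc7crop.png",cv2.resize(d["scene"]["pixels"][100:210,240:340],None,fx=5.4,fy=5.4,interpolation=cv2.INTER_CUBIC))
E
```

```text
[ 0.49833468 -0.16053028  0.22589971] [0.34576327 0.29581362 0.58935068] 0.013723683487286501
```

View pics/sc7crop.png

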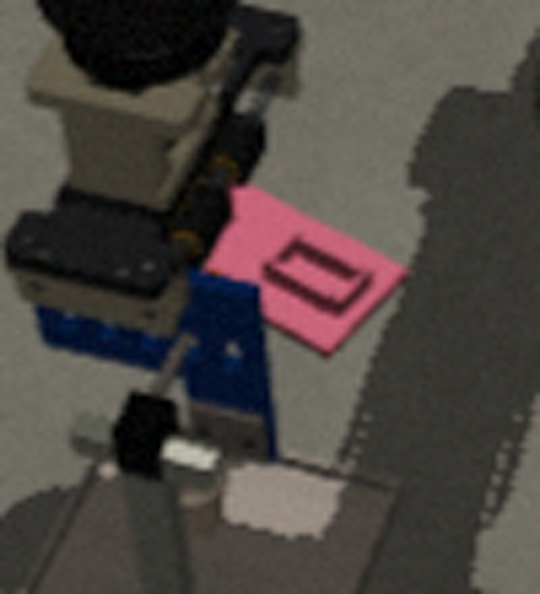

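View pics/w7crop.png

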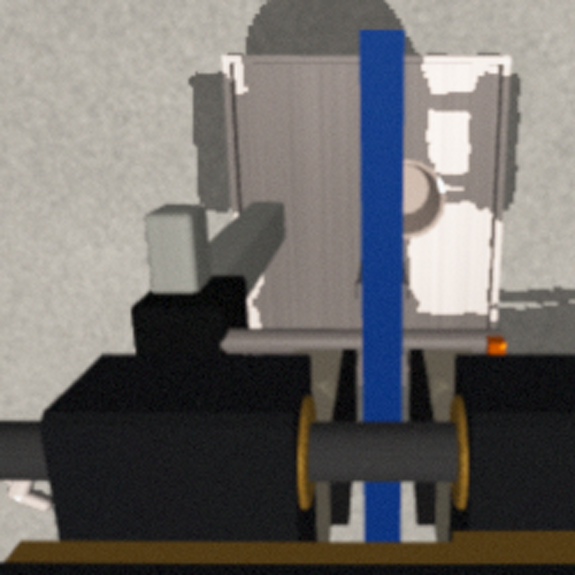

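The bracket hangs on the pin behind the tip and hasn't moved with the jaws just clear. I'll open wider and go straight up.

apply_moves:
  slide:
    - [0,0,0]
    - [0,0,0]
    - [0,0,0]
    - [0,0,0]
    - [0,0,0]
    - [0,0,0]
  turn:
    - [0,0,0]
    - [0,0,0]
    - [0,0,0]
    - [0,0,0]
    - [0,0,0]
    - [0,0,0]
  jaw: [0.8,0.75,0.7,0.65,0.65,0.65]

```text
time_s: 14.65
tcp_pos: [0.4985, -0.1605, 0.226]
eef_rot: [-180.0, -0.0, -86.2]
contact_force: [-0.2, 1.0, -0.0]
gripper_width: 0.0302
```

apply_moves:
  slide:
    - [0,0,-0.05]
    - [0,0,-0.1]
    - [0,0,-0.15]
    - [0,0,-0.2]
    - [0,0,-0.2]
    - [0,0,-0.2]
    - [0,0,-0.2]
    - [0,0,0]
  turn:
    - [0,0,0]
    - [0,0,0]
    - [0,0,0]
    - [0,0,0]
    - [0,0,0]
    - [0,0,0]
    - [0,0,0]
    - [0,0,0]
  jaw: [0.65,0.65,0.65,0.65,0.65,0.65,0.65,0.65]

```text
time_s: 15.45
tcp_pos: [0.4997, -0.1609, 0.34]
eef_rot: [-179.7, -0.1, -86.2]
contact_force: [1.1, 0.2, 0.6]
gripper_width: 0.0304
```

apply_moves:
  slide:
    - [-0.2,0,0]
    - [-0.3,0,0]
    - [-0.3,0,0]
    - [-0.3,0,0]
    - [-0.3,0,0]
    - [-0.2,0,0]
    - [0,0,0]
    - [0,0,0]
  turn:
    - [0,0,0]
    - [0,0,0]
    - [0,0,0]
    - [0,0,0]
    - [0,0,0]
    - [0,0,0]
    - [0,0,0]
    - [0,0,0]
  jaw: [0.65,0.65,0.65,0.65,0.65,0.65,0.65,0.65]

```text
time_s: 16.25
tcp_pos: [0.4877, -0.0006, 0.3362]
eef_rot: [-180.0, -0.0, -86.1]
contact_force: [-0.6, 0.2, 0.1]
gripper_width: 0.0308
```

```bash
python3 - <<'E'
from plant import r
import cv2,numpy as np,pickle
s=r.get_state();print(s["tcp_pos"],s["contact_force"],s["gripper_width"])
d={"s":s}
for n in("wrist","scene","top"):
    c=r.capture(n);d[n]=c;cv2.imwrite(f"pics/{n}8.png",c["pixels"])
pickle.dump(d,open("cap8.pkl","wb"))
cv2.imwrite("pics/sc8crop.png",cv2.resize(d["scene"]["pixels"][100:220,230:350],None,fx=5,fy=5,interpolation=cv2.INTER_CUBIC))
cv2.imwrite("pics/top8crop.png",cv2.resize(d["top"]["pixels"][160:260,320:440],None,fx=5,fy=5,interpolation=cv2.INTER_CUBIC))
E
```

```text
[ 0.48771892 -0.00060903  0.33622175] [-0.59360016  0.20757144  0.12573238] 0.030800837425320682
```

View pics/sc8crop.png

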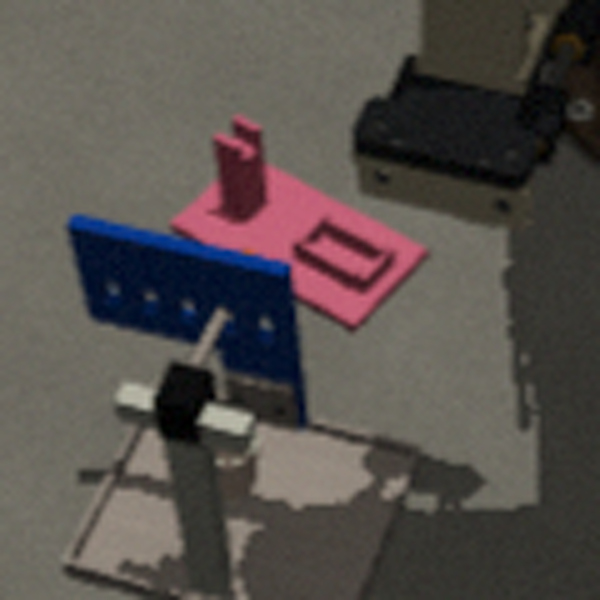

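View pics/top8crop.png

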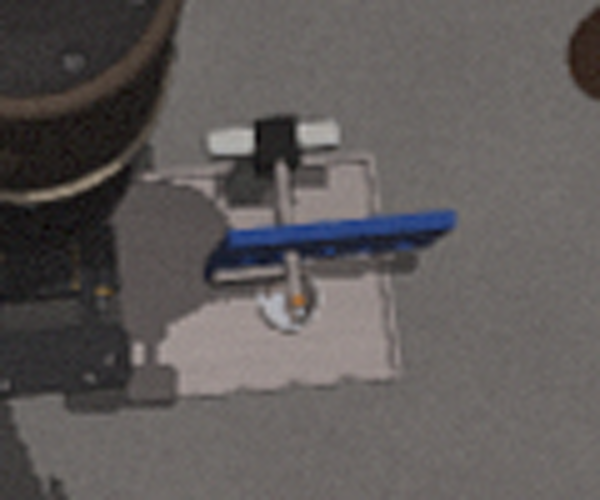

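View pics/wrist8.png

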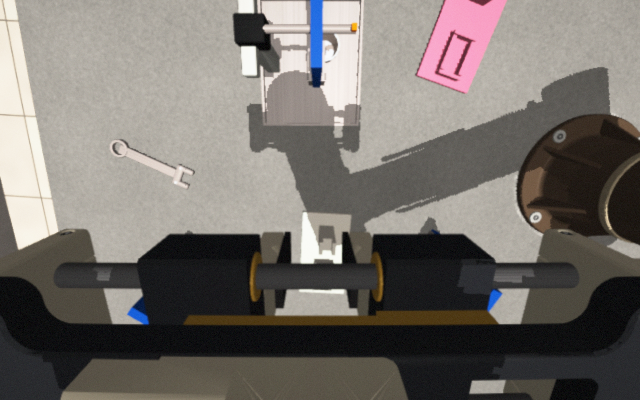

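```bash
python3 - <<'E'
import pickle,cv2,numpy as np
from h import *
from plant import r
d=pickle.load(open("cap8.pkl","rb"))
n=np.array([.9978,.0668,0]);p0=np.array([.4984,-.1605,.2])+n*.005
for nm,c in(("before",d["scene"]),("now",r.capture("scene"))):
    im=c["pixels"];g=im.astype(int);X=cloud(c)
    blue=((g[...,0]>g[...,2]*1.8)&(g[...,0]>g[...,1]*1.4)&(g[...,0]>35)).astype(np.uint8);blue[:130]=0;blue[190:]=0;blue[:,:240]=0;blue[:,300:]=0
    k,l,st,ce=cv2.connectedComponentsWithStats(blue);i=1+st[1:,4].argmax();b=(l==i).astype(np.uint8)
    cs,hi=cv2.findContours(b,cv2.RETR_CCOMP,cv2.CHAIN_APPROX_NONE)
    for j,q in enumerate(cs):
        if hi[0,j,3]>=0:
            m=np.zeros_like(b);cv2.drawContours(m,[q],-1,1,-1);m&=1-b
            if m.sum()<2: continue
            v,u=np.nonzero(m);w=g[v,u].sum(1)*0+1.;uv=[[np.average(u,weights=w),np.average(v,weights=w)]]
            o,dd=ray(c,uv);t=((p0-o)@n)/(dd@n);print(nm,m.sum(),np.round(uv,1),(o+dd*t[:,None]).round(4))
    ext=cs[int(np.argmax([cv2.contourArea(q) for q in cs]))][:,0]
    # top outline (back edge of top face): -x face plane
    cols=range(248,286,4);T=[[x,ext[ext[:,0]==x][:,1].min()-.5] for x in cols]
    o,dd=ray(c,T);t=((p0-n*.01-o)@n)/(dd@n);P=o+dd*t[:,None];f=np.polyfit(P[:,1],P[:,2],1);print(nm,"top edge z",P[:,2].round(4),"tilt deg",np.degrees(np.arctan(f[0])))
E
```

```text
before 7 [[282.7 164.1]] [[ 0.5014 -0.131   0.1973]]
before 5 [[267.2 160.4]] [[ 0.5046 -0.179   0.1966]]
before 5 [[259.8 158.6]] [[ 0.5062 -0.2021  0.1964]]
before 6 [[251.8 157.3]] [[ 0.5079 -0.2278  0.193 ]]
before top edge z [0.238  0.2379 0.242  0.2419 0.2418 0.2417 0.2416 0.2415 0.2414 0.2414] tilt deg 1.5050521205238396
now 7 [[282.7 164.1]] [[ 0.5014 -0.131   0.1973]]
now 5 [[267.2 160.4]] [[ 0.5046 -0.179   0.1966]]
now 4 [[259.5 158.5]] [[ 0.5063 -0.2031  0.1965]]
now 4 [[252.5 157.5]] [[ 0.5078 -0.2256  0.193 ]]
now top edge z [0.238  0.2379 0.242  0.2419 0.2418 0.2417 0.2416 0.2415 0.2414 0.2414] tilt deg 1.5050521205238396
```

apply_moves:
  slide:
    - [-0.1,0,0]
    - [-0.1,0,0]
    - [-0.1,0,0]
    - [0,0,0]
    - [0,0,0]
    - [0,0,0]
    - [0,0,0]
    - [0,0,0]
  turn:
    - [0,0,0]
    - [0,0,0]
    - [0,0,0]
    - [0,0,0]
    - [0,0,0]
    - [0,0,0]
    - [0,0,0]
    - [0,0,0]
  jaw: [0.65,0.65,0.65,0.65,0.65,0.65,0.65,0.65]

```text
time_s: 17.25
tcp_pos: [0.4858, 0.0289, 0.336]
eef_rot: [-180.0, 0.0, -86.2]
contact_force: [0.2, -0.3, 0.1]
gripper_width: 0.0307
```

```bash
python3 - <<'E'
import pickle,cv2,numpy as np
from plant import r
d=pickle.load(open("cap8.pkl","rb"));c=r.capture("scene");t=r.capture("top");cv2.imwrite("pics/scene9.png",c["pixels"])
a=np.abs(c["pixels"].astype(int)-d["scene"]["pixels"]).max(2)[135:190,240:292]
print("changed px near bracket",(a>40).sum(),r.get_state()["time_s"])
c0=pickle.load(open("cap0.pkl","rb"))
b=(np.abs(cv2.blur(c["pixels"],(3,3)).astype(int)-cv2.blur(c0["scene"]["pixels"],(3,3))).max(2)>45).astype(np.uint8)
k,l,s,_=cv2.connectedComponentsWithStats(b);print([x.tolist() for x in s[1:] if x[4]>15])
E
```

```text
changed px near bracket 0 17.35
[[392, 0, 71, 94, 1080], [376, 8, 11, 20, 48], [385, 12, 18, 35, 244], [324, 26, 46, 71, 1886], [603, 56, 37, 61, 1382], [347, 90, 15, 14, 100], [296, 97, 115, 146, 5094], [392, 97, 25, 25, 195], [349, 105, 4, 9, 21], [558, 106, 82, 56, 1328], [627, 112, 13, 13, 81], [397, 124, 161, 95, 3824], [380, 138, 6, 4, 17], [244, 143, 48, 42, 1042], [254, 195, 10, 4, 22], [276, 199, 12, 6, 47], [287, 203, 21, 23, 319], [374, 221, 29, 9, 120]]
```

View pics/scene9.png

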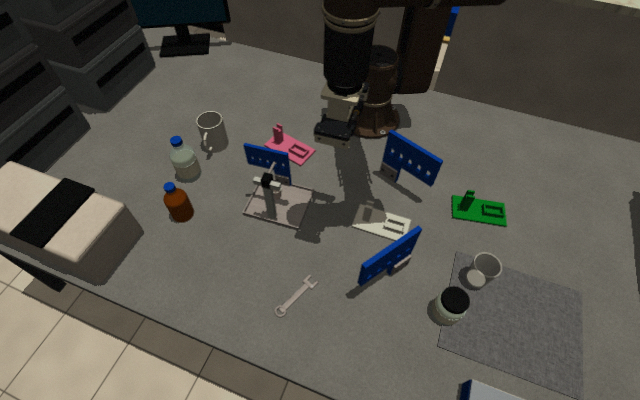

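```bash
python3 - <<'E'
from plant import r
print(r.close_job())
E
```

```text
the job is handed in; nothing more can be done
None
```

The bracket is hanging on the drip stand's pin through its +24 mm hole, the one under its centre of weight, and sits behind the orange tip. I handed the job in at about 17 s.

- **Placing:** I found the pin in the wrist picture, so I never had to feel for it by touch, and the hole went over the tip with no measurable push. Lowering it put at most about 6–7 N on the pin. I then softened the grip, let go and moved away.
- **Last checks:** No pixel of the bracket changed over the final second, the measured force on the tool was about zero, and the robot was well clear. The look-alikes, and everything else I could see in the scene picture, looked unmoved. The cup was still in the tray in an earlier top picture; I did not measure it separately.
- **Level, and where readings disagreed:** The automatic top-edge fit read 1.5° of tilt, but two of its ten points were misread. Without them the edge is level to within about 0.6°. The hole centres agree to about 1 mm except the end one, which reads 4 mm low at roughly 3 mm per pixel. I take it as level within what the camera can resolve. The top edge read 2 mm lower than expected, which is within the calibration error.

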